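Seat the shaker's platform plate on its locating pins

ROBOT

A 6-joint arm with a two-finger parallel gripper is mounted at the origin on the work surface. World frame = base frame: x ahead of the robot, y to its left, z up, the work surface at z = 0. Lengths are in m, angles in rad, forces in N, time in s.
With the tool pointing down it reaches from about 0.3 to 0.775 m from the base axis. Payload 14.6 kg.
Tool frame: the origin (TCP) lies on the centre line of the jaws, within the pads' length; the fingertips stand 19 mm ahead of it and the grasp point (between the pads) is the TCP; y points along the fingers, x is the direction in which the jaws open and shut, and the axes are right-handed (so a half turn about y gives the same grasp; the last joint's range is limited). The gripper opens to 94 mm and grips with 3 to 60 N. Pads are 16 mm wide; open, the fingers measure 119 mm over their backs; the gripper's body (75 mm by 177 mm) begins 78 mm behind the grasp point.
Start: joints at [-1.416, 0.3, 1.521, -0, 1.321, -0.067], TCP at [0.121, -0.537, 0.224] pointing down, gripper open.
Joint ranges: [-3.03, 3.03], [-0.79, 2.21], [0.23, 2.52], [-1.04, 4.18], [0, 3.07], [-2.55, 2.55]. Speed limits (rad/s): [2.22, 2.22, 2.57, 3.14, 3.14, 3.14].

INTERFACE

Orientations are given as [roll, pitch, yaw] about the fixed x, y, z axes, in that order (R = Rz(yaw) Ry(pitch) Rx(roll)).
In Python, from station import ctrl, optics gives the robot as it stands.
- The arm moves only by the tool jog_arm, never from a script. Its argument "targets" is a list of rows, each a list of 3 entries, a list of its own where there are three numbers: the finger opening in cm, from 0 to 9.4, then the shift along the tool's x, y, z in cm, then the turn about the tool's y in rad. A call has 1 to 10 rows; each row is the pose to reach, as a shift and turn from the pose commanded when the call began, along the tool's axes at that moment; what a row does not reach only later rows make up. A row lasts 1/10 s, in which the tool goes at most 50 mm and 8.59 degrees, less where a joint would pass 70% of its speed; a pose out of reach is approached as far as the arm can. A call with a gripper value outside its range is refused whole. The fingers move at their own pace and stop on an object; "grip_force" is the grip in N (left out, the last holds). Time passes only in rows, so rows that repeat a pose let the fingers close. It gives the time, the measured TCP pose, the force and the opening at its end, in the units of the state.
- ctrl.get_obs(): the state, without advancing time (a new reading comes with each control period).
- optics.camera(name): name is "side" or "top" or "wrist"; returns a dict with "img" (384x512x3 uint8, red, green, blue), "range_z" (384x512 float32, m along the optical axis (not along the pixel's ray), 0 where there is no reading), "camera_matrix" (3x3 intrinsics, pixels), "world_to_cam" (4x4, takes a point from world to camera coordinates); the wrist camera has in their place "mount" (4x4, takes a point from camera to tool coordinates, whose origin is the TCP and whose axes are the tool frame's). Camera axes: x right, y up, looking along -z (the intrinsics and any distortion apply to the point x, -y, -z); pixel columns grow to the right and rows downward; lengths in m; the calibration is good to about 2 mm. A picture is of the moment at which its call begins: read the wrist's pose just before it.
- ctrl.hand_in(): hands the job in, once; it reports no verdict.
The state is a dict: "time_s": time; "qpos": joint angles; "joint_vel": joint speeds; "tau": joint torques, N m; "ee_pos": TCP position; "eef_rot": TCP orientation; "force": force on the tool from outside, world axes, zero at the start; "moment": the same for the moment, N m; "grip_width": finger opening in m.
Only numpy, scipy, OpenCV 4.12 (cv2) and the standard library are available. Lean on these libraries where they do the work, as an engineer would, in place of code of your own. Each camera call takes 0.05 s, during which the arm holds its last target. There are 200 camera calls.

TASK

The aluminium platform plate lies askew on the blue bench shaker, riding on top of its two brass locating pins. With the fingertips, nudge the plate sideways and back towards the white back stop until both of its holes drop over the pins and it lies flat on the deck, then move the hand clear. Do not pick the plate up or stand it on edge, and leave the beaker, jar and stopper where they are.

Things in the scene. Friction and masses are not known exactly. Their poses are not given: they have to be found in the camera images.
- shaker: Blue bench shaker, fixed, 80 mm high. Origin at bench height, below the middle of the plate's seat; z up, x from the front panel (robot's side) towards the white back stop, y left. Flat dark steel deck, top 80 mm above the origin, from x = -130 to +90 mm, y = -150 to +150 mm. Two fixed brass pins stand on it at x = 22 mm, y = +50 and -50 mm.
- back_stop (a point): Middle of the foot of the front face of the white back stop, 66 mm in x from the seat's middle: a straight fixed bar along the shaker's y, 20 mm high, 260 mm long. A plate pushed flat against it is square to the shaker, 1 mm past the middle of its seat in x, so its holes can still drop over the pins.
- plate: Loose aluminium plate, 130 (x) x 180 (y) x 8 mm, about 0.5 kg (2 to 8 N slides it), black rubber strip on top. Origin: centre of its underside; z up, x towards the back stop. Through holes at x = 22, y = +-50 mm. It starts 18-28 mm short of its seat in x, up to 28 mm off to either side, turned up to 6 degrees; its far half rides on the pin tips, its near edge rests on the deck (slope about 5 degrees).
- deck (a point): Point on the deck's top face where the plate's origin belongs when seated (with the shaker's yaw, give or take the 2.5 mm play of hole around pin). Seated, the plate lies flat on the deck.
- pin_left (a point): Tip of the left (+y) brass pin: 10 mm diameter, 9 mm high above the deck, the top 3 mm tapering to a 5 mm flat tip.
- pin_right (a point): Tip of the right (-y) brass pin, same as the left one.
- hole_left (a point): Centre of the plate's left (+y) hole, 15 mm wide, right through, at the plate's underside.
- hole_right (a point): Centre of the plate's right (-y) hole, at the plate's underside.
- beaker: Empty glass beaker, 68 mm wide, 90 mm high, standing on the bench beside the shaker; origin at the centre of its foot. Leave alone.
- jar: Amber glass jar with black cap, 52 mm wide, 85 mm high, standing on the bench beside the shaker; origin at the centre of its foot. Leave alone.
- stopper: Cork stopper, 36 mm wide, 35 mm high, standing on the bench beside the shaker; origin at the centre of its foot. Leave alone.
Things that resemble listed ones, but are neither listed nor needed, are in the scene too. Of the things that look like the plate, the largest one is meant.

How it is judged:
At the end, for the whole second after the job is handed in: Both holes are over their own pins (centres within 4.5 mm), the plate lies flat on the deck (underside within 2 mm of it, tilt under 0.025 rad) and at rest, and the beaker, jar and stopper stand upright within 20 mm of where they started (horizontal distance between hole_left and pin_left below 0.0045 m and horizontal distance between hole_right and pin_right below 0.0045 m and z of plate in the frame of deck between -0.003 and 0.002 m and angle between plate's own z axis and vertical below 0.025 rad and linear speed of plate below 0.01 m/s and distance of each of beaker, jar, stopper from where it was at the start of the episode below 0.02 m and angle between each of beaker, jar, stopper's own z axis and vertical below 0.15 rad); the robot touches nothing.
It fails at once if the plate is lifted or carried (its middle more than 14 mm above the deck) (z of plate in the frame of deck above 0.014 m).
It fails at once if the plate is tipped up on edge (more than 0.3 rad) (angle between plate's own z axis and vertical above 0.3 rad).
It fails at once if the glass beaker is knocked over or pushed away (20 mm) (distance of beaker from where it was at the start of the episode above 0.02 m or angle between beaker's own z axis and vertical above 0.4 rad).
It fails at once if the amber jar is knocked over or pushed away (20 mm) (distance of jar from where it was at the start of the episode above 0.02 m or angle between jar's own z axis and vertical above 0.4 rad).
It fails at once if the cork stopper is knocked over or pushed away (20 mm) (distance of stopper from where it was at the start of the episode above 0.02 m or angle between stopper's own z axis and vertical above 0.4 rad).
It also fails if it takes over 64 s, if anything falls off the work surface, if the arm or the gripper's body presses on something with over 40 N, if the wrist force passes 120 N, or if a joint passes its speed limit or range.

## Working session

There is one attempt and no reset: what is moved stays moved. The work goes in short steps, Python scripts to look and compute and a tool call to move; the robot and the scene stay as the last step left them, time stands still between calls to the robot, and variables do not carry over. Pictures are saved under pics/ and viewed, about 8 in all and at most 12, crops included, and the job is handed in when it is done.

Besides the shell and the picture viewer there is one more tool, called after "Emit:" as name(argument=value, ...) on one line, values as JSON. jog_arm: Moves the arm, as the interface text tells. Its arguments: {"type":"object","properties":{"targets":{"type":"array","items":{"type":"array"}},"grip_force":{"type":"number"}},"required":["targets"]}

```bash
mkdir -p pics; ls
cat > h.py <<'E'
import numpy as np, cv2
from station import ctrl, optics
def shot(n,f=None):
    o=ctrl.get_obs(); c=optics.camera(n)
    if f: cv2.imwrite(f,c["img"][:,:,::-1])
    return o,c
def cloud(c):
    K=c["camera_matrix"]; z=c["range_z"]; v,u=np.mgrid[:z.shape[0],:z.shape[1]]
    P=np.stack([(u-K[0,2])/K[0,0]*z,-(v-K[1,2])/K[1,1]*z,-z,np.ones_like(z)],-1)
    return (P@np.linalg.inv(c["world_to_cam"]).T)[...,:3]
E
python3 - <<'E'
from h import *
o,c=shot("top","pics/top.png"); o,d=shot("side","pics/side.png")
print(o); print(c["camera_matrix"],c["world_to_cam"],list(c))
cv2.imwrite("pics/both.png",np.hstack([c["img"],d["img"]])[:,:,::-1][:, :, :])
np.savez("s0.npz",top=cloud(c),side=cloud(d))
E
```

```text
pics
{'time_s': 0.05, 'qpos': array([-1.41560292e+00,  3.00468715e-01,  1.52153791e+00,  4.49424132e-06,
        1.32068884e+00, -6.66146594e-02]), 'joint_vel': array([-4.71999407e-04, -9.11382103e-05, -7.36255533e-04, -1.70639490e-04,
        1.84718873e-03, -2.34116375e-03]), 'tau': array([ 1.17073796e-03, -5.33216286e+01, -3.53708410e+01,  7.10454723e-02,
        2.36292958e-02, -6.41509519e-05]), 'ee_pos': array([ 0.12095268, -0.53630907,  0.22390588]), 'eef_rot': array([-1.57071857e+00,  1.10008111e-03, -1.34898933e+00]), 'force': array([0.0832964 , 0.90817547, 0.32584368]), 'moment': array([ 0.0243359 , -0.01162349,  0.01134285]), 'grip_width': 0.0939635601876942}
[[373.10697227   0.         252.57402785]
 [  0.         373.10697227 191.62811312]
 [  0.           0.           1.        ]] [[ 0.01172583 -0.99961915  0.02498107  0.02004656]
 [ 0.98573003  0.01575121  0.16759536 -0.57029811]
 [-0.16792502  0.0226594   0.98553931 -0.92653715]
 [ 0.          0.          0.          1.        ]] ['img', 'range_z', 'camera_matrix', 'world_to_cam']
```

View pics/top.png

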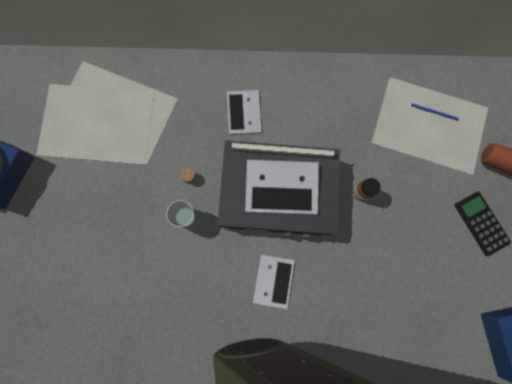

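View pics/side.png

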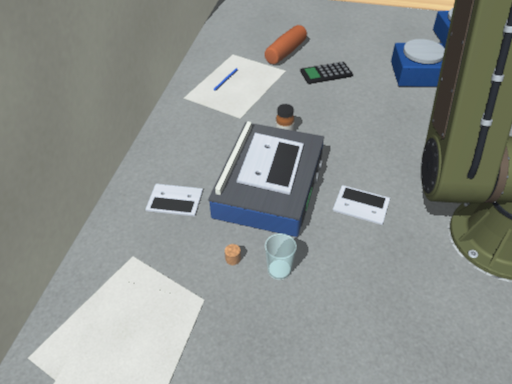

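The top view shows three plate-like things: (283,187) on the shaker deck, plus smaller ones on the bench at (243,111) and (274,281). The one on the deck is the largest and lies askew on the shaker, so it fits the description. I'll confirm it in a crop and measure.

Run:
```python
from h import *
P=np.load("s0.npz")["top"]; im=cv2.imread("pics/top.png")
cv2.imwrite("pics/crop.png",cv2.resize(im[130:245,150:390],None,fx=3.2,fy=3.2,interpolation=cv2.INTER_CUBIC))
g=im.min(2)
for p in [(243,111),(283,187),(274,281),(190,214),(370,187),(188,175)]: print(p,P[p[1],p[0]].round(4))
# deck by height
z=P[...,2]; roi=np.zeros(z.shape,bool); roi[130:245,205:362]=1
dk=(roi&(z>.07)&(z<.115)).astype(np.uint8)
q=P[dk>0][:,:2]; r=cv2.minAreaRect((q*1000).astype(np.float32)); print("deck+stop",r, cv2.boxPoints(r))
st=roi&(g>150)&(np.mgrid[:384,:512][0]<160); 
pl=roi&(g>120)&(np.mgrid[:384,:512][0]>=158)
for n,m in(("stop",st),("plate",pl)):
    q=P[m]; r=cv2.minAreaRect((q[:,:2]*1000).astype(np.float32)); print(n,m.sum(),r,np.percentile(q[:,2],[2,50,98])); print(cv2.boxPoints(r))
```

```text
(243, 111) [0.8078 0.0568 0.0062]
(283, 187) [ 0.5752 -0.0469  0.0931]
(274, 281) [ 0.3402 -0.0321  0.0045]
(190, 214) [0.5136 0.1946 0.0049]
(370, 187) [ 0.5803 -0.269   0.0849]
(188, 175) [0.6143 0.1997 0.0347]
deck+stop ((579.0287475585938, -69.82833862304688), (360.19085693359375, 220.9548797607422), 86.5164566040039) [[ 457.8125   -242.87819 ]
 [ 678.35913  -256.30383 ]
 [ 700.245     103.22151 ]
 [ 479.69836   116.647156]]
stop 397 ((593.0799560546875, -54.598724365234375), (344.84881591796875, 253.67279052734375), 7.0805253982543945) [0.00407815 0.09951288 0.1031921 ]
[[ 406.33606    50.016647]
 [ 437.60486  -201.7216  ]
 [ 779.82385  -159.2141  ]
 [ 748.55505    92.524155]]
plate 2289 ((523.1294555664062, -42.47290802001953), (179.6907958984375, 237.67837524414062), 88.71420288085938) [0.08690013 0.09522376 0.10052477]
[[ 402.3041   -129.629   ]
 [ 639.9226   -134.96237 ]
 [ 643.95483    44.68318 ]
 [ 406.3363     50.016556]]
```

View pics/crop.png

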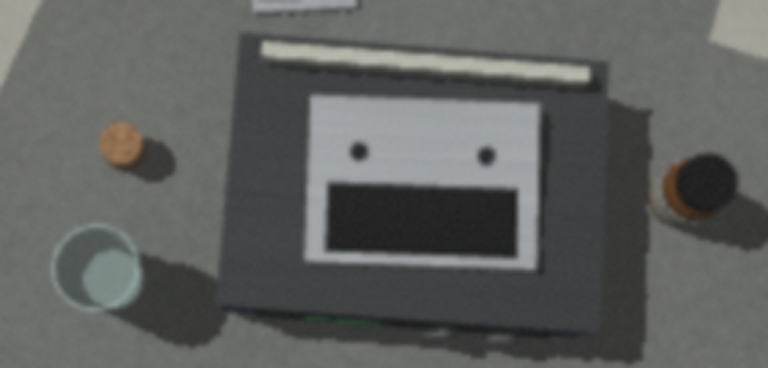

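The crop confirms it: the large deck plate has two holes, at about (262,177) and (302,178) in full-image pixels, and the white stop lies behind it. I'll move to hover with the jaws aligned to the shaker for a closer look.

Emit:
jog_arm(targets=[[0, [-40.8, -4, 40], 0.283], [0, [-40.8, -4, 40], 0.283], [0, [-40.8, -4, 40], 0.283], [0, [-40.8, -4, 40], 0.283], [0, [-40.8, -4, 40], 0.283], [0, [-40.8, -4, 40], 0.283], [0, [-40.8, -4, 40], 0.283], [0, [-40.8, -4, 40], 0.283], [0, [-40.8, -4, 40], 0.283], [0, [-40.8, -4, 40], 0.283]], grip_force=20)

```text
time_s: 1.1
ee_pos: [0.3838, -0.1102, 0.2596]
eef_rot: [-1.571, -0.0, -1.632]
force: [0.8, -1.0, 0.9]
grip_width: 0.0174
```

Emit:
jog_arm(targets=[[0, [0, 0, 0], 0], [0, [0, 0, 0], 0], [0, [0, 0, 0], 0], [0, [0, 0, 0], 0], [0, [0, 0, 0], 0]])

```text
time_s: 1.6
ee_pos: [0.3829, -0.1132, 0.2593]
eef_rot: [-1.571, 0.0, -1.634]
force: [1.1, 0.9, 0.7]
grip_width: 0.0004
```

Run:
```python
from h import *
o,c=shot("wrist","pics/w1.png"); print(o["time_s"],o["ee_pos"],o["eef_rot"],o["grip_width"],o["qpos"]); print(c["mount"],c["camera_matrix"],list(c))
```

```text
1.6 [ 0.38285288 -0.11324066  0.25930093] [-1.57094887e+00  3.51100168e-06 -1.63427409e+00] 0.0004201391447883595 [-3.79354918e-01 -7.44115565e-02  1.85521471e+00 -4.50395534e-05
  1.36093559e+00  1.25492856e+00]
[[ 9.99997853e-01  3.72484986e-05  2.07187454e-03 -2.37349712e-04]
 [ 1.97962438e-03  2.78351540e-01 -9.60477226e-01 -1.60731378e-01]
 [-6.12485802e-04  9.60479265e-01  2.78350868e-01  8.06779137e-02]
 [ 0.00000000e+00  0.00000000e+00  0.00000000e+00  1.00000000e+00]] [[336.1987029    0.         253.14263809]
 [  0.         336.1987029  186.84927518]
 [  0.           0.           1.        ]] ['img', 'range_z', 'camera_matrix', 'mount']
```

View pics/w1.png

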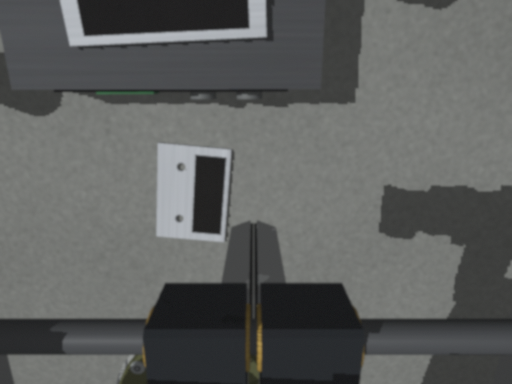

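The plate's near edge is at the top of the wrist view (row about 40). I need about 14 cm more forward and 5 cm left.

Emit:
jog_arm(targets=[[0, [-6, -3, 14], 0], [0, [-6, -3, 14], 0], [0, [-6, -3, 14], 0], [0, [-6, -3, 14], 0], [0, [-6, -3, 14], 0], [0, [-6, -3, 14], 0], [0, [-6, -3, 14], 0]])

```text
time_s: 2.35
ee_pos: [0.5257, -0.0617, 0.2896]
eef_rot: [-1.57, -0.0, -1.633]
force: [-0.5, -0.6, 0.1]
grip_width: 0.0004
```

```bash
cat >> h.py <<'E'
from scipy.spatial.transform import Rotation as Ro
def wcloud(o,c):
    T=np.eye(4); T[:3,:3]=Ro.from_euler("xyz",o["eef_rot"]).as_matrix(); T[:3,3]=o["ee_pos"]
    return cloud(dict(c,world_to_cam=np.linalg.inv(T@c["mount"])))
E
python3 - <<'E'
from h import *
o,c=shot("wrist","pics/w2.png"); print(o["time_s"],o["ee_pos"],o["eef_rot"])
np.savez("w2.npz",P=wcloud(o,c),img=c["img"],z=c["range_z"])
cv2.imwrite("pics/w2b.png",cv2.resize(c["img"][:,:,::-1],(768,576)))
E
```

```text
2.35 [ 0.52570848 -0.06166238  0.28964597] [-1.57043580e+00 -1.25556517e-04 -1.63318907e+00]
```

View pics/w2b.png

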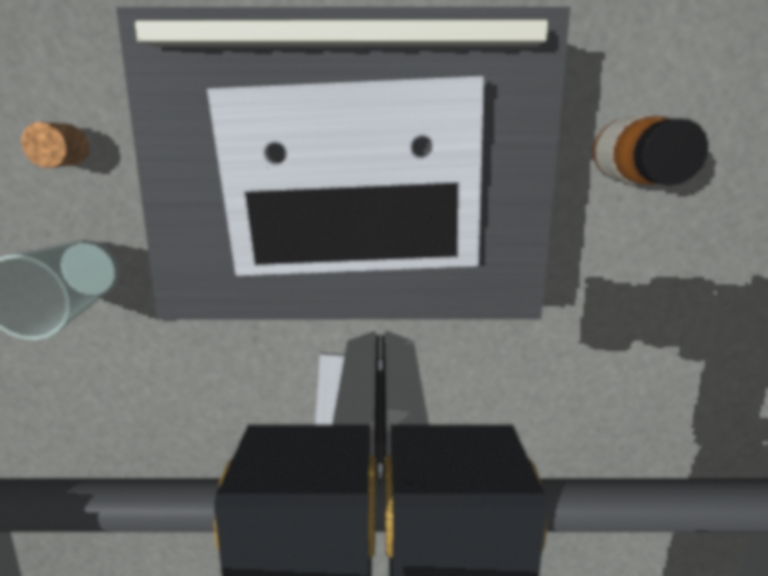

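The wrist view now shows the whole scene. The stop runs along row 30, the plate corners are at (208,88), (484,77), (478,265) and (236,275), and the holes are at (275,152) and (422,146), all in the 768x576 picture.

```bash
cat >> h.py <<'E'
def rect(q):
    r=cv2.minAreaRect((q[:,:2]*1000).astype(np.float32)); b=cv2.boxPoints(r); return r,b
def measure(P,img,holes):
    """stop, deck, plate rects in mm (x fwd), returns shaker pose & plate pose"""
    g=img.min(2).astype(int); z=P[...,2]; out={}
    n,l,s,ct=cv2.connectedComponentsWithStats(((g>120)&(z>.075)&(z<.125)).astype(np.uint8))
    for i in range(1,n):
        if s[i,4]<400: continue
        m=l==i; q=P[cv2.erode(m.astype(np.uint8),np.ones((2,2)))>0]
        r,b=rect(q); print("comp",s[i],np.round(r[0],1),np.round(r[1],1),round(r[2],2),"z",np.percentile(q[:,2],[2,50,98]).round(4)); print(b.round(1).tolist())
        if min(r[1])>60:
            A=np.c_[q[:,:2],np.ones(len(q))]; print("plane",np.linalg.lstsq(A,q[:,2],rcond=None)[0].round(4))
    dk=((z>.072)&(z<.084)&(g<110)).astype(np.uint8); n,l,s,_=cv2.connectedComponentsWithStats(dk)
    i=1+s[1:,4].argmax(); q=P[l==i]; r,b=rect(q); print("deck",np.round(r[0],1),np.round(r[1],1),round(r[2],2),"z",np.median(q[:,2])); print(b.round(1).tolist())
    for u,v in holes:
        w=img[v-8:v+9,u-8:u+9].min(2); mm=w<100; vv,uu=np.nonzero(mm); cu,cv_=uu.mean()+u-8,vv.mean()+v-8
        ring=P[v-9:v+10,u-9:u+10].reshape(-1,3); gi=g[v-9:v+10,u-9:u+10].ravel()>130
        A=np.c_[np.mgrid[v-9:v+10,u-9:u+10].reshape(2,-1).T[gi],np.ones(gi.sum())]
        print("hole",cu,cv_,(np.array([cv_,cu,1])@np.linalg.lstsq(A,ring[gi],rcond=None)[0]*1000).round(1))
E
python3 - <<'E'
from h import *
d=np.load("w2.npz"); measure(d["P"],d["img"],[(183,101),(281,98)])
P=d["P"]; print("jar,stopper,beaker",P[101,447].round(3),P[96,30].round(3),P[180,57].round(3))
E
```

```text
comp [  89   13  277   15 4106] [671.7 -44.2] [275.4  13.3] 86.45 z [0.0972 0.1005 0.1021]
[[656.5, -181.1999969482422], [669.7999877929688, -182.0], [686.7999877929688, 92.80000305175781], [673.5, 93.69999694824219]]
comp [  138    50   185   134 14795] [573.9 -42.6] [189.3 132.3] 88.78 z [0.0877 0.0959 0.0996]
[[505.79998779296875, -135.8000030517578], [638.0999755859375, -138.6999969482422], [642.0999755859375, 50.599998474121094], [509.79998779296875, 53.400001525878906]]
plane [ 0.0893 -0.0016  0.042 ]
deck [579.4 -39.9] [300.9 220.5] 86.4 z 0.08043658435364953
[[459.8999938964844, -183.10000610351562], [680.0, -197.0], [698.9000244140625, 103.30000305175781], [478.79998779296875, 117.19999694824219]]
hole 183.27941176470588 101.59558823529412 [598.8   6.6  94.4]
hole 280.3969465648855 97.04580152671755 [597.1 -93.1  94.7]
jar,stopper,beaker [ 0.582 -0.269  0.084] [0.616 0.201 0.035] [0.516 0.178 0.057]
```

Shaker yaw is about -3.6°, with the seat at (599.5, -40.7) mm. The plate is about 22.5 mm short in x and 3 mm to the right, turned +2.5° relative to the shaker. My plan is to open the fingers, go down in front of the near edge and push square with both fingers to the stop.

Emit:
jog_arm(targets=[[9.4, [-2.5, 0, -3.2], 0], [9.4, [-2.5, 4, -3.2], 0], [9.4, [-2.5, 8, -3.2], 0], [9.4, [-2.5, 12, -3.2], 0], [9.4, [-2.5, 15, -3.2], 0], [9.4, [-2.5, 17, -3.2], 0], [9.4, [-2.5, 18, -3.2], 0], [9.4, [-2.5, 18.4, -3.2], 0], [9.4, [-2.5, 18.6, -3.2], 0], [9.4, [-2.5, 18.6, -3.2], 0]])

```text
time_s: 3.4
ee_pos: [0.4966, -0.0342, 0.1042]
eef_rot: [-1.569, -0.0, -1.632]
force: [-0.0, -0.1, -0.4]
grip_width: 0.0775
```

Emit:
jog_arm(targets=[[9.4, [0, 0, 0], 0], [9.4, [0, 0, 0], 0], [9.4, [0, 0, 0], 0]])

```text
time_s: 3.7
ee_pos: [0.4964, -0.034, 0.1037]
eef_rot: [-1.57, -0.0, -1.632]
force: [1.4, -1.1, -0.3]
grip_width: 0.0939
```

Emit:
jog_arm(targets=[[9.4, [0, 0.1, 0.3], 0], [9.4, [0, 0.1, 0.6], 0], [9.4, [0, 0.1, 0.9], 0], [9.4, [0, 0.1, 1.2], 0], [9.4, [0, 0.1, 1.4], 0], [9.4, [0, 0.1, 1.6], 0], [9.4, [0, 0.1, 1.8], 0], [9.4, [0, 0.1, 2.0], 0], [9.4, [0, 0.1, 2.2], 0], [9.4, [0, 0.1, 2.3], 0]])

```text
time_s: 4.7
ee_pos: [0.5194, -0.0354, 0.1023]
eef_rot: [-1.571, 0.0, -1.632]
force: [-0.6, -0.1, 0.4]
grip_width: 0.0938
```

Run:
```python
from h import *
o,c=shot("wrist","pics/w3.png"); print(o["ee_pos"],o["force"])
```

```text
[ 0.51936774 -0.03543317  0.10231895] [-0.64718102 -0.12560739  0.39565574]
```

View pics/w3.png

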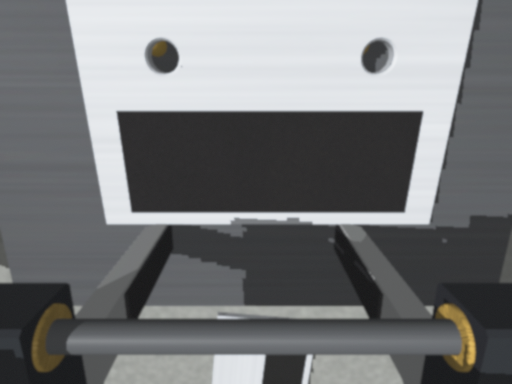

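The pins are getting close: brass is visible in the left hole at (158,48), up-left of the hole's centre at (162,56). I'll measure the plate against the pins.

```bash
cat >> h.py <<'E'
SY=np.deg2rad(-3.6); SEAT=np.array([599.5,-40.7]); SR=np.array([[np.cos(SY),np.sin(SY)],[-np.sin(SY),np.cos(SY)]])
def toS(p): return (np.asarray(p)[...,:2]-SEAT)@SR.T   # world mm -> shaker mm
def plate(o,c,f=None):
    P=wcloud(o,c); img=c["img"]; g=img.min(2).astype(int); z=P[...,2]; S=toS(P*1000)
    m=((g>110)&(z>.082)&(z<.115)&(S[...,0]<63)).astype(np.uint8); n,l,s,_=cv2.connectedComponentsWithStats(m)
    i=1+s[1:,4].argmax(); m=(l==i); q=P[m]; A=np.c_[toS(q*1000),np.ones(len(q))]; pl=np.linalg.lstsq(A,q[:,2]*1000,rcond=None)[0]
    print("plane slope x,y, z at seat",pl.round(4))
    cs,h=cv2.findContours(m.astype(np.uint8),cv2.RETR_CCOMP,cv2.CHAIN_APPROX_NONE)
    for k,cc in enumerate(cs):
        a=cv2.contourArea(cc)
        if h[0,k,3]>=0 and 100<a<2500:
            mm=cv2.moments(cc); u,v=mm["m10"]/mm["m00"],mm["m01"]/mm["m00"]
            B=np.zeros(m.shape,np.uint8); cv2.drawContours(B,[cc],-1,1,-1); ring=(cv2.dilate(B,np.ones((9,9)))>0)&m
            vv,uu=np.nonzero(ring); C=np.linalg.lstsq(np.c_[uu,vv,np.ones(len(uu))],P[ring]*1000,rcond=None)[0]
            w=np.array([u,v,1])@C; print("hole px",round(u,1),round(v,1),"shaker",toS(w).round(1),"z",w[2].round(1))
            br=(B>0)&(img[...,0]>img[...,2].astype(int)*1.5)&(img[...,0]>70)
            if br.sum()>8: print("  brass",br.sum(),toS(P[br]*1000).mean(0).round(1),(P[br][:,2]*1000).mean().round(1))
    b=rect(q)[1]; print("corners",toS(b).round(1).tolist()); print("tcp",toS(o["ee_pos"]*1000).round(1),o["ee_pos"][2],"F",o["force"].round(1),"t",o["time_s"])
E
python3 - <<'E'
from h import *
o,c=shot("wrist"); plate(o,c)
E
```

```text
plane slope x,y, z at seat [8.47000e-02 3.70000e-03 9.55068e+01]
hole px 375.2 55.8 shaker [ 15.5 -56.1] z 95.3
  brass 9 [ 19.5 -54.1] 87.3
hole px 163.3 55.8 shaker [15.3 42.6] z 96.6
  brass 172 [19.3 46.5] 87.8
corners [[-73.1, -98.4], [38.7, -98.2], [38.3, 91.2], [-73.5, 91.0]]
tcp [-80.2   0.2] 0.10233018926650705 F [-0.7  0.4 -1.1] t 4.75
```

The plate is now square, about 6.5 mm short in x and about 5 mm too far right. I'll push the rest of the way to the stop, then nudge it left.

Emit:
jog_arm(targets=[[9.4, [0, 0, 0.2], 0], [9.4, [0, 0, 0.4], 0], [9.4, [0, 0, 0.6], 0], [9.4, [0, 0, 0.7], 0], [9.4, [0, 0, 0.75], 0], [9.4, [0, 0, 0.75], 0]])

```text
time_s: 5.4
ee_pos: [0.5265, -0.0359, 0.1023]
eef_rot: [-1.572, 0.0, -1.632]
force: [-5.0, 0.7, 1.8]
grip_width: 0.094
```

Run:
```python
from h import *
o,c=shot("wrist"); plate(o,c)
```

```text
plane slope x,y, z at seat [9.18000e-02 3.70000e-03 9.53421e+01]
hole px 375.8 55.9 shaker [ 22.4 -56.1] z 95.9
  brass 42 [ 21.8 -53.7] 88.2
hole px 162.8 56.0 shaker [22.2 42.6] z 97.2
  brass 247 [21.5 46.8] 88.4
corners [[-66.1, -98.1], [45.3, -98.1], [45.3, 91.5], [-66.1, 91.5]]
tcp [-73.2   0.2] 0.1022906532877555 F [-5.   0.7  1.8] t 5.4
```

x is now aligned, and the holes need about +5 mm in y. I'll back off, close the fingers and go to the plate's right edge.

Emit:
jog_arm(targets=[[9.4, [0, 0, -1], 0], [9.4, [0, -4, -1], 0], [0, [0, -8, -1], 0], [0, [4, -8, 3], 0], [0, [8, -8, 7.3], 0], [0, [12, -8, 7.3], 0], [0, [12, -8, 7.3], 0], [0, [12, -8, 7.3], 0], [0, [12, -8, 7.3], 0], [0, [12, -4, 7.3], 0]])

```text
time_s: 6.45
ee_pos: [0.5944, -0.1595, 0.1472]
eef_rot: [-1.561, -0.002, -1.631]
force: [0.5, -0.2, -0.3]
grip_width: 0.0336
```

Emit:
jog_arm(targets=[[0, [0, 2, 0], 0], [0, [0, 3.5, 0], 0], [0, [0, 3.9, 0], 0], [0, [0, 4.0, 0], 0], [0, [0, 4, 0], 0], [0, [0, 4, 0], 0]])

```text
time_s: 7.05
ee_pos: [0.5927, -0.1602, 0.1035]
eef_rot: [-1.569, -0.0, -1.632]
force: [0.8, -0.0, -0.2]
grip_width: 0.0003
```

Run:
```python
from h import *
o,c=shot("wrist"); plate(o,c); print(o["grip_width"])
```

```text
plane slope x,y, z at seat [1.05800e-01 2.40000e-03 9.52139e+01]
hole px 135.1 204.9 shaker [ 22.8 -56.9] z 96.9
  brass 158 [ 23.  -53.8] 90.4
corners [[-25.9, -97.3], [62.9, -97.6], [63.3, 21.3], [-25.5, 21.6]]
tcp [   0.7 -119.7] 0.10347856530720588 F [ 0.8 -0.  -0.2] t 7.05
0.00026188150078463245
```

Emit:
jog_arm(targets=[[0, [-0.4, 0, 0], 0], [0, [-0.7, 0, 0], 0], [0, [-0.9, 0, 0], 0], [0, [-1.0, 0, 0], 0], [0, [-1.1, 0, 0], 0], [0, [-1.2, 0, 0], 0], [0, [-1.3, 0, 0], 0], [0, [-1.3, 0, 0], 0]])

```text
time_s: 7.9
ee_pos: [0.593, -0.147, 0.1023]
eef_rot: [-1.571, 0.0, -1.632]
force: [0.2, -0.8, 0.1]
grip_width: 0.0006
```

Run:
```python
from h import *
o,c=shot("wrist"); plate(o,c)
```

```text
plane slope x,y, z at seat [1.10000e-03 2.00000e-03 8.85495e+01]
hole px 152.3 200.3 shaker [ 22.4 -50.6] z 88.2
  brass 282 [ 23.  -51.2] 88.6
corners [[-29.6, -86.6], [60.0, -104.2], [84.8, 21.7], [-4.8, 39.3]]
tcp [   0.2 -106.5] 0.10233091474154357 F [ 0.2 -0.8  0.1] t 7.9
```

The plate dropped: its top is at 88.5 mm with slope near zero. I'll move the hand clear and check.

Emit:
jog_arm(targets=[[0, [1, 0, 0], 0], [0, [1, -4, 0], 0], [0, [1, -8, 0], 0], [0, [0, -13, -3], 0], [0, [-4, -18, -8], 0], [0, [-7, -18.5, -8], 0], [0, [-7, -18.5, -8], 0], [0, [-7, -18.5, -8], 0], [0, [-7, -18.5, -8], 0], [0, [-7, -18.5, -8], 0]])

```text
time_s: 8.95
ee_pos: [0.5176, -0.0734, 0.2859]
eef_rot: [-1.573, 0.0, -1.633]
force: [0.3, 0.3, -0.3]
grip_width: 0.0002
```

Run:
```python
from h import *
o,c=shot("wrist","pics/w4.png"); plate(o,c)
cv2.imwrite("pics/w4b.png",cv2.resize(c["img"][:,:,::-1],(768,576)))
```

```text
plane slope x,y, z at seat [5.0000e-04 1.9000e-03 8.8482e+01]
hole px 167.8 69.3 shaker [20.  49.2] z 88.4
  brass 80 [21.2 49.8] 87.7
hole px 266.5 67.3 shaker [ 21.9 -50.2] z 88.1
  brass 87 [ 21.8 -49.4] 86.8
corners [[-64.0, -93.9], [68.0, -89.7], [62.2, 94.4], [-69.9, 90.2]]
tcp [-79.6 -37.8] 0.28589925762744534 F [ 0.3  0.3 -0.3] t 8.95
```

View pics/w4b.png

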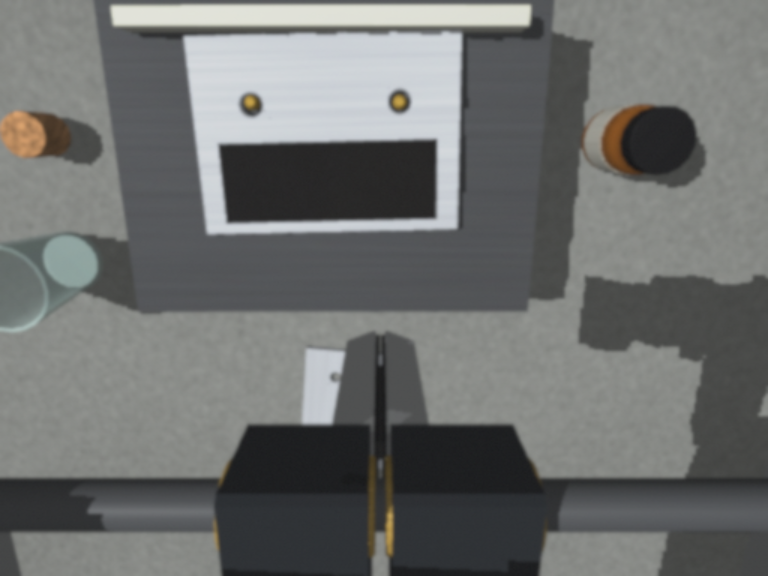

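Both brass pins show inside their holes, at (250,103) and (400,101). The plate is flat, and the beaker, jar and stopper are standing and look undisturbed. I'm handing in.

```bash
python3 -c "
from station import ctrl
print(ctrl.hand_in())"
```

```text
the job is handed in; nothing more can be done
None
```

The plate is seated over both pins and lies flat on the deck. I handed the job in at about 9 s of the 64 s allowed; the hand-in reports no verdict.

**What I did:** I pushed the plate square towards the back stop with the open fingers on its near edge. Then I closed the fingers and nudged its right edge about 6 mm to the left until it dropped onto the pins. After that I moved the hand clear, with the TCP 0.29 m above the bench.

**Last checks:**
- **Flatness:** the plate's top is at 88.5 mm (88 mm expected), with a slope of at most 0.002 rad.
- **Holes:** both brass pins are visible inside their holes, and the hole centres measure within about 2.2 mm of where the pins should be. The limit is 4.5 mm.
- **Rotation:** the left hole read about 2 mm further forward than the right, a residual turn of about 1°, which is within the pin play.
- **Beaker, jar and stopper:** all three still stand and look unmoved in the last picture. I checked this by eye only and did not measure their positions again.

Nothing failed. The one disagreement was before the nudge: the holes put the plate 6.7 mm too far right, while the visible brass suggested nearer 4 mm, because the pins were partly hidden.

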